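Tare the pulp scale through its splash shutter

TASK

Zero the paper workshop's bench scale with the empty bowl on it: with the fingertips push the clear splash shutter fully open towards the pan, reach into the well of the red tare key and press the key all the way down for about half a second, then let it come up and push the shutter fully closed again. Only push against the sides of the shutter's black ribs, never pinch or squeeze them, do not press the blue on/off key, and leave the bowl and everything else where it stands.

Things in the scene. Friction and masses are not known exactly. Their poses are not given: they have to be found in the camera images.
- scale: white bench scale fixed to the table, 360 x 230 mm. Origin on the table; its x runs from the key deck (robot's side) to the pan, y left, z up. Deck: x -170 to -20 mm, top at z 62 mm. Two wells 46 mm across, centres x -105, y +36 and -36 mm: red key in one, blue in the other, either order. 7 mm high guide rails along x at y +70 and -70 mm
- shutter (a joint): slide of the clear shutter over the wells, m: 0 = closed, both wells covered (may start some mm ajar); 0.060 = open, moved along the scale's +x to the pan, wells clear. Drags with about 2 N, stays where left, hard stops at both ends. Plate 60 mm (x) by 132 mm (y), 4 mm thick, top 66.5 mm above the table; cannot be lifted off
- rib_near (a point): black rib on the shutter, robot's side: 6 mm thick (scale's x), 44 mm long (scale's y), 18 mm high. The point: centre of its underside, on top of the shutter plate; axes as the scale's. Push its outer face (3 mm from the point towards the robot) to open the shutter
- rib_far (a point): second, equal black rib, 18 mm behind the first on the pan's side (12 mm gap, too narrow for a finger). The point: centre of its underside. Push its outer face (3 mm from the point towards the pan) to close the shutter. With the shutter open 53 mm lie between this face and the rim of the pan
- pan_mid (a point): centre of the top of the round steel weighing pan, 160 mm across, 70 mm above the table, fixed to the scale at its x = 100 mm; the bowl stands on it
- tare_top (a point): centre of the top of the red tare key, a round cap 28 mm across at the bottom of its well, 18 mm below the deck when not pressed; the well is 46 mm across. It goes straight down
- tare (a joint): how far the red tare key is pressed, m: 0 = up, 0.006 = fully down. Spring: starts to move at about 1.5 N, fully down at about 5 N, comes back up when released
- power_top (a point): centre of the top of the blue on/off key in the other well; same size, same depth
- power (a joint): how far the blue on/off key is pressed, m: 0 = up, 0.006 = fully down
- bowl_mid (a point): white ceramic bowl standing on the scale's steel pan, 110 mm across the rim, 45 mm tall; the point is on its axis 22 mm above its underside. A bystander: leave it where it is
- weight_center (a point): small brass weight, 26 mm across, 28 mm tall, standing on the white deck of the scale to the left (+y) of the shutter; the point is its centre. A bystander
- bottle_mid (a point): amber bottle, 64 mm across, 150 mm tall, standing on the table; the point is its centre, half-way up. A bystander
- jar_mid (a point): glass jar with steel lid, 72 mm across, 90 mm tall, on the table; the point is its centre. A bystander
- mug_mid (a point): blue mug, 76 mm across, 90 mm tall, on the table; the point is its centre. A bystander
- block_mid (a point): wooden pressing block, 90 x 50 x 35 mm, lying on the table; the point is its centre. A bystander
- brush_grip (a point): hand brush lying on the table; the point is in its handle. A bystander

How it is judged:
By the outcome, as a careful person would: the job done as asked, in the order asked, and still so for the second after the job is handed in, with the robot touching nothing.
It also fails if it takes over 51 s, if anything falls off the work surface, if the arm or the gripper's body presses on something with over 40 N, if the wrist force passes 120 N, or if a joint passes its speed limit or range.

ROBOT

A 7-joint arm with a two-finger parallel gripper is mounted at the origin on the work surface. World frame = base frame: x ahead of the robot, y to its left, z up, the work surface at z = 0. Lengths are in m, angles in rad, forces in N, time in s.
With the tool pointing down it reaches from about 0.4 to 0.9 m from the base axis. Payload 5.5 kg.
Tool frame: the origin (TCP) lies midway between the tips of the shut fingers; the grasp point (between the pads) lies 19 mm behind it (manip.grip_depth is the distance from the TCP to the grasp point, in m); z points along the fingers, y is the line along which they close (so a half turn about z gives the same grasp; the last joint's range is limited). The gripper opens to 92 mm and grips with 3 to 60 N. Pads are 19 mm wide; open, the fingers measure 130 mm over their backs; the gripper's body (75 mm by 190 mm) begins 47 mm behind the grasp point.
Start: joints at [-1.079, 0.501, -0.427, 1.55, 0.221, 1.138, -0.21], TCP at [0.147, 0.633, 0.227] pointing down, gripper open.
Joint ranges: [-2.88, 2.88], [-0.31, 2.03], [-1.54, 1.56], [0.2, 2.42], [-1.41, 4.55], [0.19, 2.02], [-2.57, 2.57]. Speed limits (rad/s): [2.57, 2.57, 3.14, 3.14, 3.14, 3.14, 3.14].

INTERFACE

Orientations are given as a unit quaternion [x, y, z, w].
In Python, from bench import manip, effector, viewer gives the robot as it stands. Calls block until the motion is done:
- manip.move_pose(position, orientation): joint-space move of the TCP to a pose.
- manip.servo_line(position, ori=None, vel=0.15): straight line of the TCP; ori=None keeps the orientation; vel is the mean speed in m/s.
- manip.movej(angles): joint-space move.
- effector.open_jaws() and effector.close(f_grip=None): open the fingers fully, or close them until they stop; f_grip is the grip in N (None keeps the last).
- manip.sleep(seconds).
- manip.solve_ik(position, orientation): joint angles nearest the present ones, or None.
- viewer.get_image(name): name is "scene" or "top"; returns the picture (480x640x3 uint8, red, green, blue); there is no depth.
- viewer.get_calibration(name): a dict with "vfov" (degrees; the focal length in pixels is half the picture's height over the tangent of half this angle, whatever the lens; pixels are square), "cx", "cy" (the principal point, pixels), "eye" and "attitude" of the camera in the world. Camera axes: x right, y down, z forward; pixel columns grow to the right and rows downward; lengths in m; the calibration is good to about 2 mm. A picture is of the moment at which its call begins. get_calibration takes no time and is no camera call.
A pose or a line that the arm cannot do raises manip.PlanningError and nothing moves.
- manip.hand_in(): hands the job in; it is judged then, once.
Readings, each from a call of its own:
- manip.current_clock(): time.
- manip.current_q(): joint angles.
- manip.current_joint_velocities(): joint speeds.
- manip.current_tau(): joint torques, N m.
- manip.current_tool_pos(): TCP position.
- manip.current_tcp_rot(): TCP orientation.
- manip.current_force(): force on the tool from outside, world axes, zero at the start.
- manip.current_wrist_torque(): the same for the moment, N m.
- manip.current_finger_gap(): finger opening in m.
- manip.current_gripper_force(): force on a finger pad.
Only numpy, scipy, OpenCV 4.12 (cv2) and the standard library are available. Lean on these libraries where they do the work, as an engineer would, in place of code of your own. Each camera call takes 0.05 s, during which the arm holds its last target. There are 200 camera calls.

## Working session

There is one attempt and no reset: what is moved stays moved. The work goes in short steps, each a Python script; the robot and the scene stay as the last script left them, time stands still between calls to the robot, and variables do not carry over. Pictures are saved under pics/ and viewed, at most 10 in all, crops included, and the job is handed in when it is done.

```bash
mkdir -p pics; python3 - <<'E'
from bench import manip, effector, viewer
import cv2
for n in ("scene","top"):
    im=viewer.get_image(n); cv2.imwrite(f"pics/{n}0.png",im[:,:,::-1]); print(n,viewer.get_calibration(n))
print(manip.current_clock(),manip.current_tool_pos(),manip.current_tcp_rot(),manip.current_finger_gap())
E
```

```text
scene {'vfov': 48.64088025023511, 'cx': 317.62319772821274, 'cy': 253.5031080201555, 'eye': array([1.29910668, 0.57934684, 0.7471792 ]), 'attitude': array([ 0.36707167,  0.81566794, -0.40379275, -0.1920823 ])}
top {'vfov': 48.405356631594465, 'cx': 318.4756014447871, 'cy': 243.33166840279853, 'eye': array([ 0.35407411, -0.018968  ,  1.38557006]), 'attitude': array([-0.69890113,  0.71000757, -0.05472878,  0.06656752])}
0.1 [0.14734067 0.63242349 0.2257694 ] [ 1.14144610e-01  9.93463755e-01 -8.69702227e-04 -1.36571951e-04] 0.09156983359152832
```

View pics/top0.png

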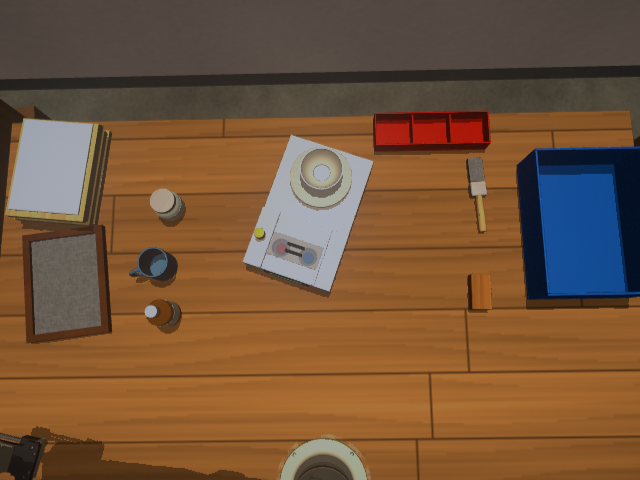

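View pics/scene0.png

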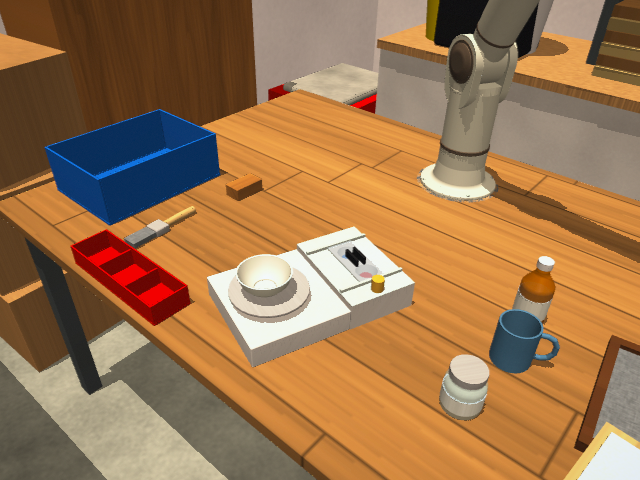

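The red key is on the left (+y, about 281,248) and the blue one on the right (308,257). The scale is turned about 20° clockwise in the top view. I'll enlarge both views.

```bash
python3 - <<'E'
import cv2
a=cv2.imread("pics/top0.png")[200:300,235:345]; cv2.imwrite("pics/topc.png",cv2.resize(a,None,fx=6,fy=6,interpolation=cv2.INTER_CUBIC))
a=cv2.imread("pics/scene0.png")[225:325,295:425]; cv2.imwrite("pics/scenec.png",cv2.resize(a,None,fx=6,fy=6,interpolation=cv2.INTER_CUBIC))
E
```

```text
(no output)
```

View pics/topc.png

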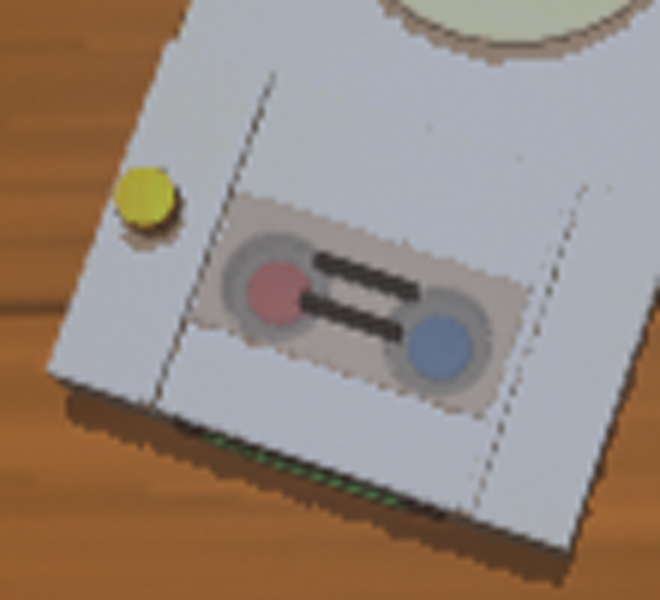

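View pics/scenec.png

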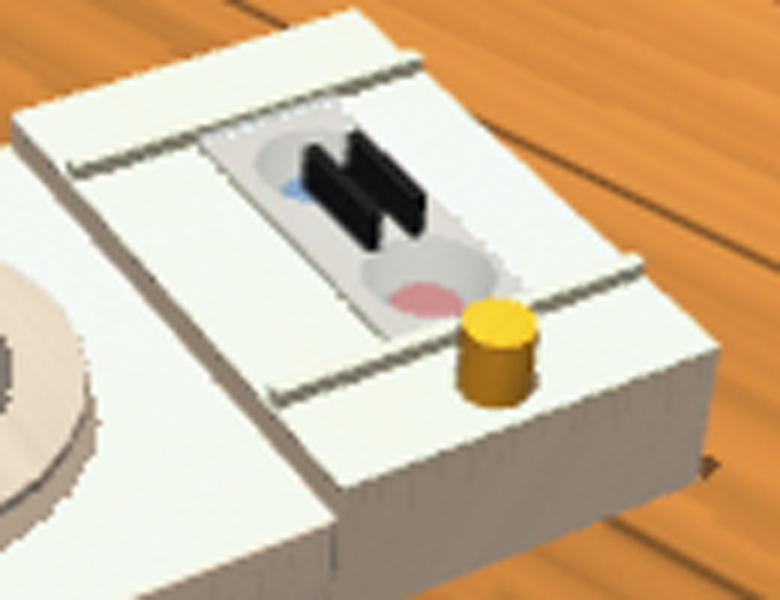

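```bash
cat > geo.py <<'E'
import numpy as np
from scipy.spatial.transform import Rotation as R
from bench import viewer
def proj(n,P):
    c=viewer.get_calibration(n); f=240/np.tan(np.radians(c["vfov"]/2))
    q=R.from_quat(c["attitude"]).inv().apply(np.atleast_2d(P)-c["eye"])
    return np.c_[c["cx"]+f*q[:,0]/q[:,2], c["cy"]+f*q[:,1]/q[:,2]]
E
python3 - <<'E'
from geo import *
from scipy.optimize import least_squares
# scale xyz mm, shutter flag (x relative to plate centre), crop px
T=[(-170,115,62,0,50,372),(-170,-115,62,0,568,550),(-105,36,62,0,275,287),(-105,-36,62,0,440,343),(-105,36,44,0,280,293),(-105,-36,44,0,439,347),
(30,66,66.5,1,240,193),(30,-66,66.5,1,530,290),(-30,66,66.5,1,195,325),(-30,-66,66.5,1,485,417),(-9,0,84.5,2,352,317),(9,0,84.5,2,367,276)]
S=[(-170,115,62,0,720,347),(-170,-115,62,0,355,10),(-20,-115,62,0,12,117),(-20,115,62,0,340,488),(-105,36,62,0,430,278),(30,66,66.5,1,390,338),(30,-66,66.5,1,203,140)]
def pts(L,p):
    L=np.array(L,float);X=L[:,:3]/1000
    X[:,0]+=np.where(L[:,3]==1,p[3],0)+np.where(L[:,3]==2,p[4],0)
    W=R.from_euler('z',p[2]).apply(X)+[p[0],p[1],0]
    return W,L[:,4:]/6
def res(p):
    a,ta=pts(T,p);b,tb=pts(S,p)
    return np.r_[proj("top",a)-ta-[235,200],proj("scene",b)-tb-[295,225]]
r=least_squares(lambda p:res(p).ravel(),[.65,0,-.35,-.1,-.1],x_scale=.01)
print(r.x,r.cost);print(res(r.x).round(1).tolist())
E
```

```text
[ 0.66178353  0.02806056 -0.34345653 -0.10168629 -0.10107608] 23.423634568398022
[[-1.1, -0.3], [-0.6, -0.4], [-0.3, -0.4], [-0.8, -0.7], [-0.5, -0.2], [-0.4, -0.3], [-1.4, -1.1], [-0.2, -0.7], [-2.0, -0.9], [-0.5, 0.6], [-0.9, -0.4], [-1.0, -0.3], [-0.5, -2.0], [-0.6, -1.9], [-0.9, -2.0], [0.0, -1.7], [-0.6, -2.5], [0.6, -1.2], [-1.3, -2.4]]
```

```bash
cat >> geo.py <<'E'
from bench import manip
O=np.array([0.66178,0.02806,0]); YAW=-0.3435
RS=R.from_euler('z',YAW)
xs=RS.apply([1,0,0])
def W(x,y,z): return O+RS.apply(np.array([x,y,z])/1000)
def S(p): return RS.inv().apply(np.array(p)-O)*1000
def Q(s):  # tool z down, y along s*scale x
    y=s*xs; z=np.array([0,0,-1.]); return R.from_matrix(np.c_[np.cross(y,z),y,z]).as_quat()
def fs(): return RS.inv().apply(np.array(manip.current_force()))  # force in scale axes
E
python3 - <<'E'
from geo import *
for s in (1,-1):
    for p in ((-195,0,300),(-195,0,74),(-62,0,74),(-160,36,36)):
        j=manip.solve_ik(W(*p),Q(s)); print(s,p,None if j is None else np.round(j,2))
print(S(manip.current_tool_pos()))
E
```

```text
1 (-195, 0, 300) [-0.36  0.1   0.12  1.87 -0.01  1.16 -0.58]
1 (-195, 0, 74) [-0.34  0.41  0.11  2.08 -0.07  0.65 -0.53]
1 (-62, 0, 74) [-0.25  0.58  0.17  1.79 -0.13  0.78 -0.36]
1 (-160, 36, 36) [-0.34  0.54  0.09  1.98 -0.08  0.63 -0.54]
-1 (-195, 0, 300) [-0.05  0.11 -0.21  1.86  0.03  1.17  2.52]
-1 (-195, 0, 74) [ 0.1   0.44 -0.42  2.07  0.28  0.69  2.3 ]
-1 (-62, 0, 74) [ 0.18  0.61 -0.4   1.78  0.31  0.82  2.42]
-1 (-160, 36, 36) [ 0.09  0.58 -0.45  1.96  0.39  0.68  2.2 ]
[-687.92702643  395.80231109  225.76940389]
```

```bash
python3 - <<'E'
from geo import *
import cv2
p=np.array(manip.current_tool_pos())
manip.servo_line(p+[0,0,.1],vel=.25)
manip.move_pose(W(-195,0,250),Q(1))
manip.servo_line(W(-195,0,100),vel=.2)
print(manip.current_clock(),S(manip.current_tool_pos()),fs(),manip.current_finger_gap())
# predicted tip pixels: front finger, outer back edge
for n in("top","scene"): print(n,proj(n,[W(-130,0,100),W(-149,0,100)]))
a=viewer.get_image("scene")[180:330,260:440,::-1]; b=viewer.get_image("top")[180:330,225:345,::-1]
cv2.imwrite("pics/l1.png",cv2.resize(np.hstack([a,b]),None,fx=2.6,fy=2.6,interpolation=cv2.INTER_CUBIC))
E
```

```text
3.825 [-194.37189946    0.62715879  100.72111669] [ 0.91649619 -0.11015736  0.73844789] 0.09180628757362745
top [[289.61372791 259.16241089]
 [287.01804137 266.50166479]]
scene [[367.8316922  241.7042537 ]
 [375.33582033 239.25206158]]
```

View pics/l1.png

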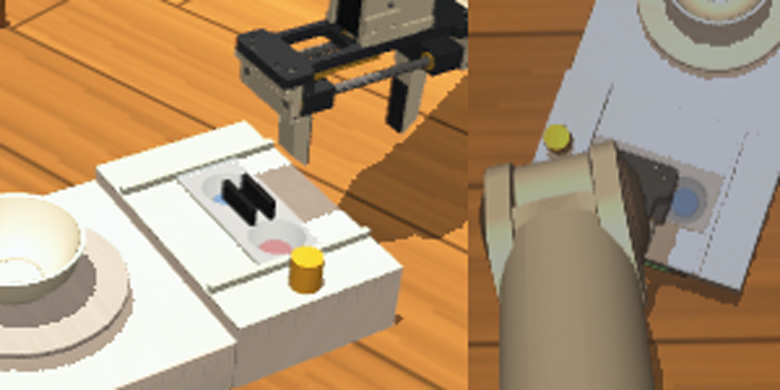

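```bash
python3 - <<'E'
from geo import *
import cv2
a=viewer.get_image("scene")[:,:,::-1]
x0,y0,k=330,205,9
im=cv2.resize(a[y0:y0+65,x0:x0+88],None,fx=k,fy=k,interpolation=cv2.INTER_CUBIC)
t=manip.current_tool_pos(); s=S(t)
def m(P,c):
    for u,v in proj("scene",P): cv2.circle(im,(int((u-x0+.5)*k),int((v-y0+.5)*k)),3,c,-1)
fr=[W(s[0]+dx,s[1]+dy,s[2]) for dx in(46,65) for dy in(-9.5,9.5)]
m(fr,(0,0,255))
m([W(-101+dx,dy,84.5) for dx in(-12,-6,6,12) for dy in(-22,22)],(0,255,0))
m([W(-105+23*np.cos(q),36+23*np.sin(q),62) for q in np.arange(0,6.3,.4)],(255,0,0))
m([W(-170,-70,69),W(-170,70,69)],(255,0,255))
cv2.imwrite("pics/l2.png",im)
E
```

```text
(no output)
```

View pics/l2.png

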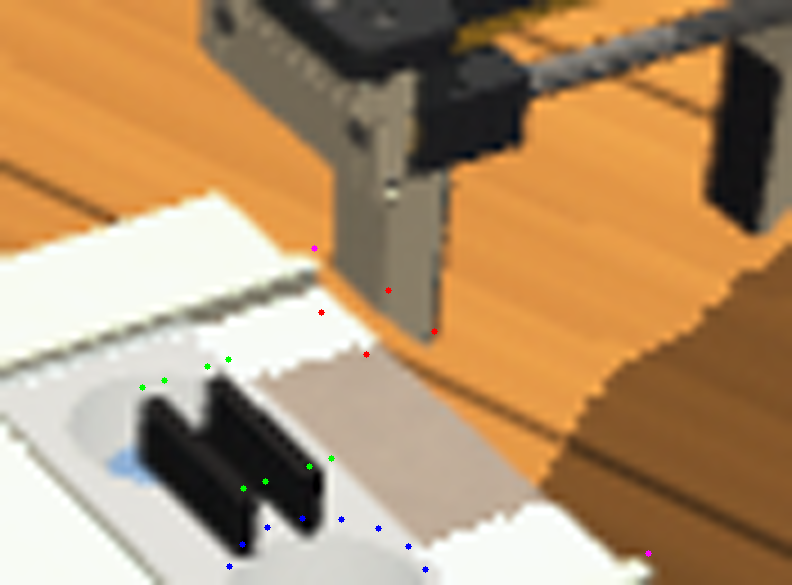

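```bash
python3 - <<'E'
from geo import *
import cv2
manip.servo_line(W(-192,0,69.5),vel=.1); print(manip.current_clock(),S(manip.current_tool_pos()),fs())
f0=fs()
for x in (-180,-165,-150,-130):
    manip.servo_line(W(x,0,69.5),vel=.06); print(x,S(manip.current_tool_pos()).round(1),(fs()-f0).round(1))
while x<-108:
    x+=2; manip.servo_line(W(x,0,69.5),vel=.04); f=fs()-f0
    print(x,S(manip.current_tool_pos()).round(1),f.round(1))
    if abs(f[0])>8: break
print(manip.current_clock())
a=viewer.get_image("scene")[:,:,::-1]
cv2.imwrite("pics/l3.png",cv2.resize(a[205:275,305:415],None,fx=7,fy=7,interpolation=cv2.INTER_CUBIC))
E
```

```text
4.4333 [-1.92144782e+02 -1.29512521e-01  6.94256129e+01] [0.12692364 0.12445676 0.52451366]
-180 [-1.79e+02  1.00e-01  6.99e+01] [-0.8 -0.2 -0.5]
-165 [-164.3   -0.    69.5] [-1.  -1.1 -1.2]
-150 [-149.    -0.    69.6] [ 0.1 -1.4 -0.6]
-130 [-129.    -0.    69.6] [ 0.1 -1.   0.1]
-128 [-127.7    0.    69.6] [-0.2 -0.3 -1.3]
-126 [-126.1    0.    69.5] [-1.8  0.6 -0.4]
-124 [-1.24e+02  1.00e-01  6.94e+01] [-1.4  0.3 -1.3]
-122 [-121.9    0.    69.4] [-0.8 -0.5 -1.8]
-120 [-119.8   -0.    69.5] [-1.7  0.2 -0.7]
-118 [-119.     0.    69.4] [-4.8 -0.2  2.4]
-116 [-118.9   -0.    69.4] [-11.8  -0.2   7.4]
7.8167
```

View pics/l3.png

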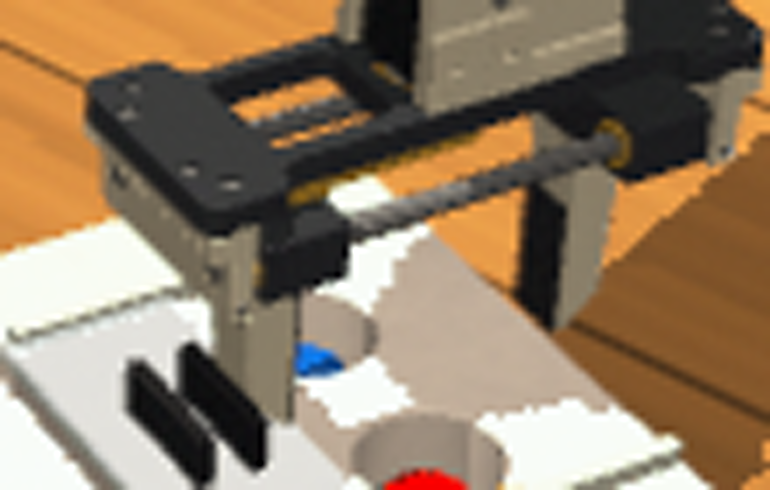

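The shutter is against its open stop and both wells are clear, with the red key at about (425,485). Next I press the tare key with the front finger only.

```bash
python3 - <<'E'
from geo import *
import cv2
manip.servo_line(W(-135,0,70),vel=.06)
manip.servo_line(W(-157,36,76),vel=.1)
manip.servo_line(W(-157,36,50),vel=.06)
manip.sleep(.2); f0=fs(); print(manip.current_clock(),S(manip.current_tool_pos()).round(1),f0.round(1))
z=46
while z>34:
    manip.servo_line(W(-157,36,z),vel=.04); f=fs()-f0; p=S(manip.current_tool_pos())
    print(z,p.round(1),f.round(1))
    if f[2]>10: break
    z-=1.5
a=viewer.get_image("scene")[:,:,::-1]
manip.sleep(.6); print(S(manip.current_tool_pos()).round(1),(fs()-f0).round(1))
manip.servo_line(W(-157,36,50),vel=.05); print(fs()-f0)
manip.servo_line(W(-157,36,80),vel=.08); print(manip.current_clock())
cv2.imwrite("pics/l4.png",cv2.resize(a[205:275,305:415],None,fx=7,fy=7,interpolation=cv2.INTER_CUBIC))
E
```

```text
9.6917 [-156.8   36.2   50.3] [-0.2 -0.8 -0.6]
46 [-156.4   36.4   46.3] [0.7 2.  3.6]
44.5 [-156.4   36.4   44.8] [1.  2.3 3.2]
43.0 [-156.5   36.4   43.2] [1.6 2.1 4.2]
41.5 [-156.4   36.5   42.2] [0.2 1.4 8.7]
40.0 [-156.3   36.5   41.8] [-3.7  0.2 19.5]
[-156.3   36.6   41.8] [-4.3 -1.5 19.3]
[-0.22430414  0.31286193 -0.17059305]
12.4667
```

View pics/l4.png

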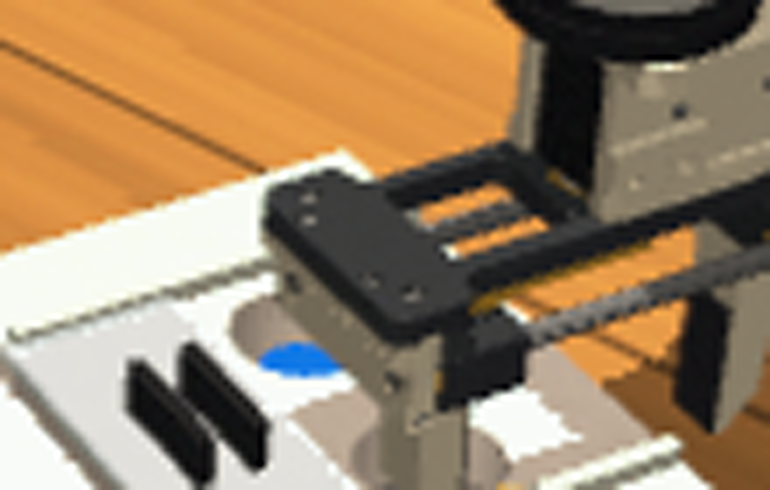

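```bash
python3 - <<'E'
from geo import *
def st():
    manip.sleep(.15); F=[];M=[]
    for _ in range(5): manip.sleep(.02);F.append(fs());M.append(RS.inv().apply(manip.current_wrist_torque()))
    return np.r_[np.mean(F,0),np.mean(M,0)]
manip.servo_line(W(-157,28,56),vel=.08)
f0=st()
for z in (50,48,47,46,45.3):
    manip.servo_line(W(-157,28,z),vel=.03); f=st()-f0
    print(z,S(manip.current_tool_pos()).round(1),f.round(2))
    if f[2]>3: break
print(manip.current_clock())
print(proj("top",[W(-60,90,90),W(-60,100,90),W(-50,95,90)]), "weight obs 259,232.5")
E
```

```text
50 [-156.9   28.    50.1] [ 0.03 -0.23  0.02 -0.01  0.02  0.01]
48 [-156.7   28.2   48.2] [ 0.8   0.64  1.77  0.08 -0.18  0.01]
47 [-156.7   28.1   47.1] [ 1.77  0.97  2.06  0.17 -0.33  0.03]
46 [-156.8   28.2   46.1] [ 1.6   0.94  2.44  0.22 -0.47  0.01]
45.3 [-156.8   28.1   45.4] [ 2.15  0.87  3.5   0.26 -0.55  0.06]
15.6833
[[265.11897499 221.79641681]
 [261.34244295 220.53828485]
 [264.59426658 217.44238187]] weight obs 259,232.5
```

```bash
python3 - <<'E'
from geo import *
def st():
    manip.sleep(.1); F=[];M=[]
    for _ in range(4): manip.sleep(.02);F.append(fs());M.append(RS.inv().apply(manip.current_wrist_torque()))
    return np.r_[np.mean(F,0),np.mean(M,0)]
z=44.5
while z>33:
    manip.servo_line(W(-157,28,z),vel=.03); f=st(); print(z,S(manip.current_tool_pos()).round(1),f.round(2))
    if f[2]>11: break
    z-=1
manip.sleep(.5); print(S(manip.current_tool_pos()).round(1))
manip.servo_line(W(-157,28,50),vel=.05); print(st().round(1))
manip.servo_line(W(-157,28,85),vel=.1); print(manip.current_clock())
E
```

```text
44.5 [-156.9   28.1   44.6] [ 2.27  1.28  3.38  0.2  -0.64  0.05]
43.5 [-156.9   28.1   43.6] [ 1.98  1.24  4.22  0.17 -0.64  0.04]
42.5 [-156.9   28.1   42.6] [ 2.42  0.91  4.5   0.2  -0.7   0.03]
41.5 [-156.8   28.1   42.1] [ 0.76 -0.35  9.96 -0.02 -0.57  0.01]
40.5 [-156.7   28.2   41.8] [-1.86 -0.95 16.97 -0.3  -0.31 -0.04]
[-156.7   28.2   41.9]
[-0.2 -0.5 -0.5 -0.1  0.  -0. ]
19.275
```

The key bottomed at the same height again, at TCP z 42. So the open fingertips sit about 4 mm below the TCP, and the key was fully pressed both times. Now I close the shutter.

```bash
python3 - <<'E'
from geo import *
import cv2
manip.servo_line(W(-150,10,125),vel=.15)
manip.servo_line(W(-62,0,125),vel=.15)
manip.servo_line(W(-62,0,76),vel=.1)
manip.sleep(.2); f0=fs(); print(f0.round(1),manip.current_clock())
for x in (-75,-90,-110,-130):
    manip.servo_line(W(x,0,76),vel=.06); f=fs()-f0; print(x,S(manip.current_tool_pos()).round(1),f.round(1))
    if abs(f[0])>15: raise SystemExit
while x>-150:
    x-=2; manip.servo_line(W(x,0,76),vel=.04); manip.sleep(.1); f=fs()-f0
    print(x,S(manip.current_tool_pos()).round(1),f.round(1))
    if abs(f[0])>9: break
xx=S(manip.current_tool_pos())[0]
manip.servo_line(W(xx+6,0,76),vel=.05); manip.servo_line(W(xx+6,0,125),vel=.12)
manip.servo_line(W(-200,0,250),vel=.25); manip.servo_line(W(-300,150,300),vel=.25)
print(manip.current_clock())
a=viewer.get_image("scene")[225:325,295:425,::-1]; b=viewer.get_image("top")[190:300,225:345,::-1]
cv2.imwrite("pics/l5.png",cv2.resize(a,None,fx=6,fy=6,interpolation=cv2.INTER_CUBIC))
E
```

```text
[ 0.4  0.1 -0.1] 21.3083
-75 [-75.6   0.2  76.1] [-0.9 -0.8 -0.6]
-90 [-90.8   0.1  76. ] [ 0.8 -0.2  0.1]
-110 [-1.111e+02  1.000e-01  7.590e+01] [-0.6 -0.4 -0.6]
-130 [-131.     0.    75.9] [0.4 0.8 1.1]
-132 [-132.2   -0.    75.9] [-0.7  0.8  0.2]
-134 [-1.338e+02 -1.000e-01  7.600e+01] [1.2 0.1 0.3]
-136 [-1.359e+02 -1.000e-01  7.610e+01] [ 1.6 -0.8  0.2]
-138 [-1.382e+02  1.000e-01  7.600e+01] [ 0.5 -0.8  0.6]
-140 [-1.385e+02  1.000e-01  7.620e+01] [ 5.7 -0.  -3. ]
-142 [-1.386e+02  1.000e-01  7.640e+01] [10.1  0.5 -6.6]
27.6583
```

View pics/l5.png

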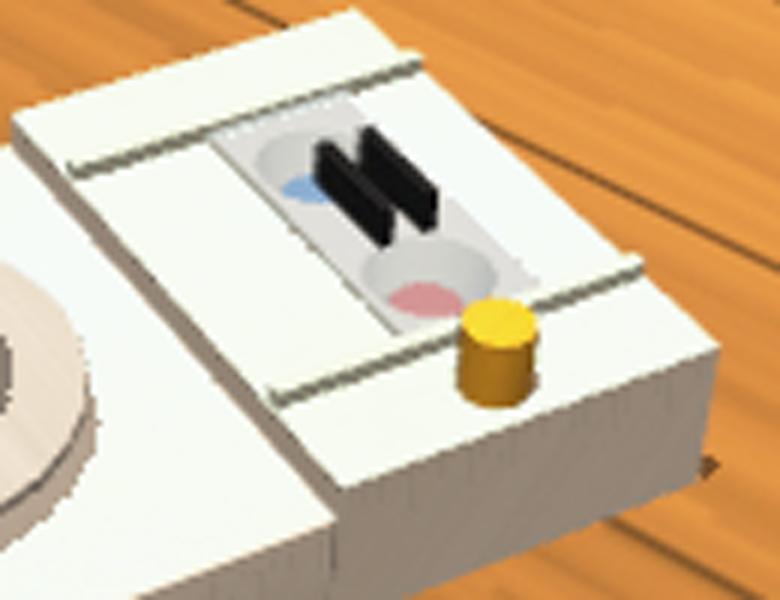

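The shutter is fully closed, with the ribs now about 2 px further back than at the start. It met the stop at TCP -138.6 mm, where -139 was expected. The weight and pan have not moved.

```bash
python3 -c "
from bench import manip
print(manip.hand_in())"
```

```text
the job is handed in; nothing more can be done
None
```

The job is handed in: I pushed the shutter open to its stop, pressed the red tare key fully down, let it come up, and pushed the shutter closed to its stop. I pressed the tare key to the bottom twice, the second time to be sure. The opening push may have borne partly on the rib's or plate's edge, because the open fingertips sit about 4 mm lower than I assumed. The blue key was never touched, and nothing else I could see in the last picture had moved (bowl only partly in view).

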